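# Stamp the maker's mark on a turned board

## Robot

A 6-joint arm with a two-finger parallel gripper is mounted at the origin on the work surface. World frame = base frame: x ahead of the robot, y to its left, z up, the work surface at z = 0. Lengths are in m, angles in rad, forces in N, time in s.
With the tool pointing down it reaches from about 0.3 to 0.875 m from the base axis. Payload 6.4 kg.
Tool frame: the origin (TCP) lies at the very end of the fingers, on their centre line; the grasp point (between the pads) lies 19 mm behind it; z points along the fingers, y is the line along which they close (so a half turn about z gives the same grasp; the last joint's range is limited). The gripper opens to 85 mm and grips with 20 to 120 N. Pads are 22 mm wide; open, the fingers measure 114 mm over their backs; the gripper's body (76 mm by 85 mm) begins 54 mm behind the grasp point. The pads swing forward as they close: fully open they stand 13 mm farther back than shut.
Start: joints at [-1.49, 0.181, 1.607, -0, 1.354, -0.206], TCP at [0.163, -0.552, 0.231] pointing down, gripper open.
Joint ranges: [-2.99, 2.99], [-0.89, 2.07], [0.3, 2.58], [-1.14, 4.28], [0, 2.63], [-3.12, 3.12]. Speed limits (rad/s): [2.57, 2.57, 3.01, 3.14, 3.14, 3.14].

## Interface

Orientations are given as a unit quaternion [w, x, y, z].
In Python, from bench import ctrl, camera, calibration, order, outline_of gives the robot as it stands.
- The arm moves only by the tool move_arm, never from a script. Its argument "series" is a list that holds one entry, the list of rows, each a list of 5 numbers: the opening, from 0 (shut) to 1 (fully open), then the shift along the tool's x, y, z in mm, then the turn about the tool's z in rad. A call has exactly 10 rows; each row is the pose to reach, as a shift and turn from the pose commanded when the call began, along the tool's axes at that moment; what a row does not reach only later rows make up. A row lasts 1/12 s, in which the tool goes at most 41.7 mm and 7.16 degrees, less where a joint would pass 70% of its speed; a pose out of reach is approached as far as the arm can. A call with a gripper value outside its range is refused whole. The fingers move at their own pace and stop on an object; the grip force is fixed at half the most. Time passes only in rows, so rows that repeat a pose let the fingers close, or fill a call up. It gives the time, the measured TCP pose, the force, the opening and the grip force at its end, in the units of the state.
- ctrl.get_obs(): the state, without advancing time (a new reading comes with each control period).
- camera(name): name is "side" or "top" or "wrist"; returns (picture, depth): 480x640x3 uint8, blue, green, red; 480x640 float32, m along the optical axis (not along the pixel's ray), 0 where there is no reading.
- calibration(name): a dict with "intrinsics" (3x3 intrinsics, pixels), "rvec" (rotation vector, rad) and "tvec" (3), from world to camera coordinates, as OpenCV has them. Camera axes: x right, y down, z forward; pixel columns grow to the right and rows downward; lengths in m; the calibration is good to about 2 mm. A picture is of the moment at which its call begins: read the wrist's pose just before it. calibration takes no time and is no camera call; for the wrist camera it gives the pose at the moment of the call.
- order.hand_in(): hands the job in; it is judged then, once.
Trained networks look in the newest picture that a camera, given by its name, has taken for a name from the list of things; names that differ only in an ending like _2 or _b are one class to them, and where a whole thing is asked for, a point or a joint stands for the part that bears it (a point fixed in the world has none). Each returns a list of dicts, best first, with "conf" (0 to 1); they miss things now and then, are a little off and sometimes report something else, mostly with a low value. They report only what shows in the picture. A call takes as long as a camera call. They do not tell look-alikes from the thing itself.
- outline_of(target, camera): "region" (480x640 bool, what is visible of it) and "bbox" ([centre column, centre row, width, height] in pixels, round what is visible of it).
The state is a dict: "time_s": time; "q": joint angles; "dq": joint speeds; "joint_efforts": joint torques, N m; "eef_pos": TCP position; "eef_rot": TCP orientation; "wrist_force": force on the tool from outside, world axes, zero at the start; "torque": the same for the moment, N m; "opening": opening from 0.0 (shut) to 1.0 (fully open); "grasp_force": force on a finger pad.
Only numpy, scipy, OpenCV 4.12 (cv2) and the standard library are available. Lean on these libraries where they do the work, as an engineer would, in place of code of your own. Each camera call takes 0.05 s, during which the arm holds its last target. There are 200 camera calls.

## Task

Print the maker's mark on the larger of the two round boards: take the self-inking stamp from its tray, stand it in the middle of the board with its long side along the board's wood strips, and press its handle straight down to the stop for a moment. Then let the handle spring back up and stand the stamp upright in its tray again. Print nowhere else, and leave the boards and the other things where they lie.

Things in the scene. Friction and masses are not known exactly. Their poses are not given: they have to be found in the camera images.
- stamp: Self-inking stamp, loose, 0.33 kg, 122 mm tall with its handle up: black rectangular foot 72 mm (x) by 48 mm (y), open steel frame 60 by 32 mm with thin steel arms outside it at x = +-33 mm, black handle on top. Origin: centre of the foot's underside; z up, x along its long side (line of print). It starts standing in the tray and stands by itself.
- stamp_handle (a point): Place to grip the stamp's handle, 100 mm above the stamp's origin while up (moves with the handle). The handle is a black block 60 mm (x) by 34 mm (y), edges rounded, from 16 mm below this point to 22 mm above it. Grip it across y: so held, the stamp can be carried and the handle pressed straight down; it can also be pressed on its top.
- stamp_head (a joint): Travel of the stamp's handle: 0 = fully up (at rest), 0.022 = pressed down 22 mm to the stop, where it prints. Spring: about 4.5 N to start, 14.5 N at the stop; it returns by itself, and the handle stays up when the stamp is lifted by it. The printing die turns over inside by itself on the way.
- tray: Shallow open plywood tray screwed to the bench, outside 116 mm (x) by 96 mm (y), walls 6 mm thick and 22 mm high, floor 6 mm thick: inside 104 mm by 84 mm. Origin: centre of its underside, on the bench, z up. The stamp starts in it, its long side roughly along the tray's x.
- large_board: The larger of two round turned wooden boards, to be stamped: 150 mm in diameter, 24 mm thick, flat on top, loose, about 0.3 kg, lying flat on the bench. Pale wood with three dark strips across the top, along its x; one runs through the middle. Origin: centre of its underside, z up.
- small_board: The smaller round board of the same make, 104 mm in diameter, 20 mm thick, loose, also with three dark strips along its x. Not to be stamped or moved. Origin: centre of its underside.
- pine_blank: Square pine turning blank, 45 mm by 45 mm, 190 mm long along its y, lying beyond the boards; bystander. Origin: centre of its underside.
- mallet: Turned wooden carver's mallet standing on its head, 92 mm in diameter, 195 mm tall, handle up; bystander. Origin: centre of its underside.
- gouge: Turning gouge lying on the bench between the robot and the boards, wooden handle and steel blade, 350 mm long along its x (handle from -150 to +10 mm), 30 mm high; bystander. Origin: on the bench, near the ferrule.
Not all that is in view belongs to the job. What is shaped like the tray but blue or turquoise is not meant. What is shaped like the large_board but pink is not meant.

How it is judged:
On the way:
1. the stamp stands flat on the middle of the large board, along its strips, with the handle pressed down to its stop (value of joint stamp_head above 0.0205 m and horizontal distance between stamp and large_board below 0.012 m and angle between the x axis of stamp and the x axis of large_board, either way round below 0.17 rad and angle between stamp's own z axis and vertical below 0.06 rad and z of stamp in the frame of large_board between 0.02 and 0.027 m), for 0.2 s.
At the end, for the whole second after the job is handed in: The stamp stands upright (0.06 rad) and still on its tray's floor, its centre within 25 mm of the tray's in x and y, handle up (within 2 mm), after printing on the large board; that board lies still within 20 mm of where it was (x of stamp in the frame of tray between -0.025 and 0.025 m and y of stamp in the frame of tray between -0.025 and 0.025 m and z of stamp in the frame of tray below 0.01 m and angle between stamp's own z axis and vertical below 0.06 rad and value of joint stamp_head below 0.002 m and linear speed of each of stamp, large_board below 0.01 m/s and distance of large_board from where it was at the start of the episode below 0.02 m); the robot touches nothing.
It fails at once if the stamp prints (handle pressed over 18 mm) off the middle of the large board by more than 20 mm, or more than 0.35 rad askew to its strips (value of joint stamp_head above 0.018 m and (horizontal distance between stamp and large_board above 0.02 m or angle between the x axis of stamp and the x axis of large_board, either way round above 0.35 rad)).
It fails at once if a bystander is moved more than 20 mm (distance of any of small_board, pine_blank, mallet, gouge from where it was at the start of the episode above 0.02 m).
It also fails if it takes over 51 s, if anything falls off the work surface, if the arm or the gripper's body presses on something with over 40 N, if the wrist force passes 120 N, or if a joint passes its speed limit or range.

## Working session

There is one attempt and no reset: what is moved stays moved. The work goes in short steps, Python scripts to look and compute and a tool call to move; the robot and the scene stay as the last step left them, time stands still between calls to the robot, and variables do not carry over. Pictures are saved under pics/ and viewed, at most 10 in all, crops included, and the job is handed in when it is done.

Besides the shell and the picture viewer there is one more tool, called after "Emit:" by a JSON object that holds its "op" and its "data", one argument or row to a line. move_arm: Moves the arm, as the interface text tells. Its arguments: {"type":"object","properties":{"series":{"type":"array","items":{"type":"array","items":{"type":"array","items":{"type":"number"}}}}},"required":["series"]}

```bash
mkdir -p pics
cat > h.py <<'E'
import numpy as np, cv2
from bench import ctrl, camera, calibration, order, outline_of
def cloud(name,depth,mask=None):
    c=calibration(name);K=np.array(c["intrinsics"]);R=cv2.Rodrigues(np.array(c["rvec"],float))[0];t=np.array(c["tvec"],float).ravel()
    m=depth>0
    if mask is not None:m&=mask
    v,u=np.nonzero(m);z=depth[v,u]
    P=np.stack([(u-K[0,2])/K[0,0]*z,(v-K[1,2])/K[1,1]*z,z],1)
    return (P-t)@R, u, v
E
python3 - <<'E'
from h import *
o=ctrl.get_obs();print(o["time_s"],o["eef_pos"],o["eef_rot"],o["opening"])
for n in("top","side"):
    im,d=camera(n);cv2.imwrite(f"pics/{n}0.png",im)
    for th in("stamp","tray","large_board","small_board","mallet","gouge","pine_blank"):
        for r in outline_of(th,n)[:3]:
            if r["conf"]<.2: continue
            P,u,v=cloud(n,d,r["region"])
            if len(P)<10: continue
            zt=np.percentile(P[:,2],97);T=P[P[:,2]>zt-.006]
            rc=cv2.minAreaRect((T[:,:2]*1000).astype(np.float32))
            print(n,th,round(r["conf"],2),np.round(r["bbox"]),"zt",round(zt,3),"med",np.round(np.median(P,0),3),"top rect",np.round(rc[0],1),np.round(rc[1],1),round(rc[2],1))
E
```

```text
0.0 [ 0.16262177 -0.55093859  0.23039205] [-8.85611038e-04  9.89736910e-01  1.42898783e-01  5.44708063e-05] 1.0017917148284072
top stamp 0.98 [420. 216.  37.  45.] zt 0.13 med [ 0.503 -0.212  0.108] top rect [ 510.4 -221. ] [31.1 56.3] 63.6
top stamp 0.34 [217. 198.  49.  49.] zt 0.024 med [0.569 0.22  0.02 ] top rect [570.9 221.2] [101.3 100. ] 25.3
top tray 0.77 [499. 204.  48.  59.] zt 0.024 med [ 0.543 -0.411  0.007] top rect [ 543.1 -408.7] [ 96.7 117.8] 80.4
top tray 0.75 [419. 219.  58.  62.] zt 0.024 med [ 0.496 -0.22   0.008] top rect [ 510.5 -226.7] [ 96.5 116.6] 68.5
top tray 0.71 [448. 300.  66.  68.] zt 0.024 med [ 0.332 -0.282  0.007] top rect [ 332.3 -280.1] [ 97.  116.5] 56.7
top large_board 0.95 [131. 273.  73.  67.] zt 0.028 med [0.405 0.412 0.024] top rect [406.8 414.2] [147.3 146.5] 46.7
top large_board 0.74 [153. 371.  68.  71.] zt 0.028 med [0.198 0.353 0.024] top rect [198.5 355.7] [146.5 146. ] 30.4
top large_board 0.7 [324. 231.  68.  67.] zt 0.028 med [ 0.486 -0.02   0.024] top rect [488.2 -20.6] [145.  147.1] 43.5
top small_board 0.96 [216. 199.  45.  44.] 
[... 1242 characters left out ...]

side large_board 0.85 [423. 406.  72.  73.] zt 0.028 med [0.198 0.364 0.024] top rect [197.8 357.1] [142.3 145.1] 82.4
side large_board 0.83 [318. 423.  74.  74.] zt 0.028 med [0.406 0.422 0.024] top rect [408.8 416.1] [145.4 146.6] 3.4
side small_board 0.71 [258. 331.  43.  44.] zt 0.024 med [0.569 0.23  0.019] top rect [569.3 222.8] [ 98.9 101.3] 7.6
side mallet 0.95 [223. 179.  32.  65.] zt 0.192 med [ 0.717 -0.155  0.082] top rect [ 723.2 -169.8] [30.7 31.8] 1.2
side gouge 0.74 [376. 335. 154.  26.] zt 0.03 med [0.353 0.22  0.023] top rect [318.  217.4] [ 26.  323.5] 89.6
side pine_blank 0.65 [188. 300.  37.  81.] zt 0.048 med [0.732 0.176 0.044] top rect [737.5 160.4] [ 45.  191.4] 5.3
```

Run:
```python
import cv2
im=cv2.imread("pics/top0.png");cv2.imwrite("pics/t1.png",cv2.resize(im[90:420,80:540],(800,574),interpolation=cv2.INTER_CUBIC))
```

```text
(no output)
```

View pics/t1.png

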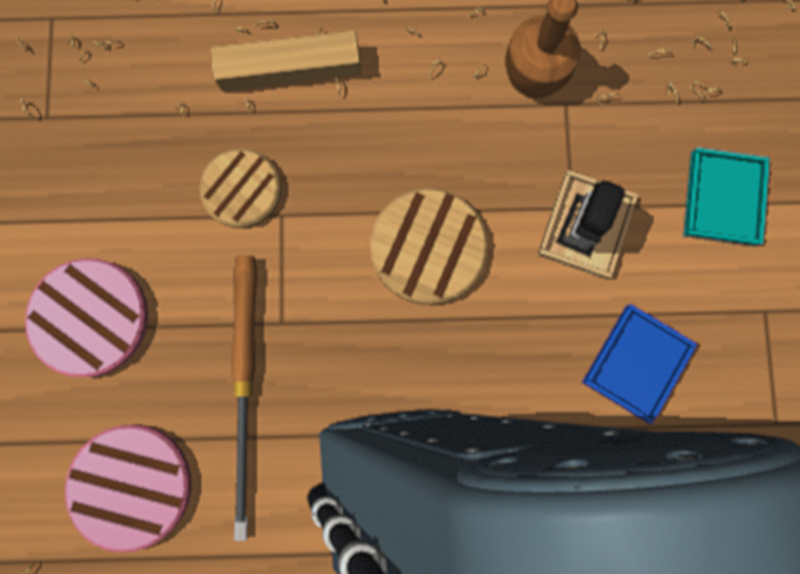

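```bash
cat >> h.py <<'E'
from scipy.spatial.transform import Rotation as Ro
def strips(name,im,P,u,v):
    "angle (deg) of dark strips and board centre from top-face points"
    T=(P[:,2]>.018)&(P[:,2]<.03);g=im[v,u].astype(float).sum(1)
    c=np.array(cv2.minEnclosingCircle((P[T,:2]*1000).astype(np.float32))[0])/1000
    c2=(P[T,:2].max(0)+P[T,:2].min(0))/2
    dk=T&(g<np.percentile(g[T],97)*.55)&(np.hypot(*(P[:,:2]-c).T)<.066)
    best=max(np.arange(-90,90,.5),key=lambda a:(lambda h:(h**2).sum())(np.histogram((P[dk,:2]-c)@[-np.sin(np.radians(a)),np.cos(np.radians(a))],bins=np.arange(-.07,.0701,.003))[0].astype(float)))
    return c,c2,best,dk.sum()
def delta(target,xdir_deg,o=None):
    "tool shift mm and turn to put TCP at target, tool x along +-xdir (both options)"
    o=o or ctrl.get_obs();q=o["eef_rot"];R=Ro.from_quat([q[1],q[2],q[3],q[0]]).as_matrix()
    s=R.T@(np.array(target)-o["eef_pos"])*1000
    a=np.degrees(np.arctan2(R[1,0],R[0,0]))
    # tool z down: positive turn lowers world yaw
    t=[(((a-xdir_deg-k)+180)%360-180) for k in(0,180)]
    print("shift",np.round(s,1),"turn rad",np.round(np.radians(t),3),"tool x yaw",round(a,1),"tilt",np.round(R[:,2],4),"q6",o["q"][5])
E
python3 - <<'E'
from h import *
for n in("top","side"):
    im,d=camera(n)
    for r in outline_of("large_board",n):
        P,u,v=cloud(n,d,r["region"])
        if abs(np.median(P[:,1])+.015)<.02: print(n,strips(n,im,P,u,v));break
delta([.511,-.219,.23],-24)
E
```

```text
top (array([ 0.48824005, -0.02020376]), array([ 0.48799022, -0.0201445 ]), np.float64(-25.0), np.int64(757))
shift [ 428.2 -220.4    1.3] turn rad [ 0.706 -2.436] tool x yaw 16.4 tilt [-0.  0. -1.] q6 -0.2062800572943964
```

Emit:
{"op": "move_arm", "data": {
  "series": [
    [[1,40,-20,0,0.07],[1,80,-40,0,0.14],[1,115,-60,0,0.2],[1,155,-80,0,0.28],[1,190,-100,0,0.35],[1,230,-120,0,0.42],[1,265,-140,0,0.5],[1,300,-155,0,0.58],[1,335,-175,0,0.65],[1,370,-190,0,0.706]]
  ]
}}

```text
time_s: 1.83
eef_pos: [0.4649, -0.2626, 0.2316]
eef_rot: [0.0, 0.978, -0.21, 0.0]
wrist_force: [-0.0, -1.4, 0.2]
opening: 1.002
grasp_force: 0.0
```

Run:
```python
from h import *
im,d=camera("wrist");cv2.imwrite("pics/w1.png",im)
for th in("stamp","tray"):
    for r in outline_of(th,"wrist")[:2]:
        P,u,v=cloud("wrist",d,r["region"])
        zt=np.percentile(P[:,2],97);T=P[P[:,2]>zt-.006]
        rc=cv2.minAreaRect((T[:,:2]*1000).astype(np.float32))
        print(th,r["conf"],zt,rc)
o=ctrl.get_obs();print(o["time_s"],o["eef_pos"]);delta([.511,-.219,.18],-25)
```

```text
stamp 0.85 0.12887869297862528 ((514.5883178710938, -219.8576202392578), (31.441669464111328, 56.72456359863281), 64.7669906616211)
tray 0.8 0.021993363312239535 ((545.6155395507812, -408.6712951660156), (96.61039733886719, 116.41114044189453), 80.48018646240234)
tray 0.67 0.022575347466573907 ((511.883544921875, -226.61434936523438), (96.16801452636719, 116.2012710571289), 69.14645385742188)
1.9833 [ 0.46558829 -0.26225664  0.23134901]
shift [ 24.2 -57.9  51.4] turn rad [ 0.022 -3.119] tool x yaw -23.7 tilt [ 3.e-04  1.e-04 -1.e+00] q6 1.2492667137598161
```

View pics/w1.png

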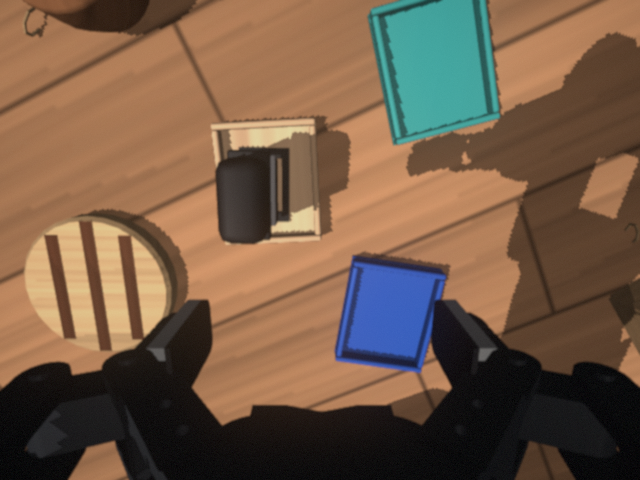

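Emit:
{"op": "move_arm", "data": {
  "series": [
    [[1,13,-29,0,0.015],[1,26,-58,10,0.03],[1,26,-58,40,0.03],[1,26,-58,75,0.03],[1,26,-58,105,0.03],[1,26,-58,130,0.03],[1,26,-58,147,0.03],[1,26,-58,147,0.03],[1,26,-58,147,0.03],[0.5,26,-58,147,0.03]]
  ]
}}

```text
time_s: 2.82
eef_pos: [0.5116, -0.2236, 0.0856]
eef_rot: [0.0, 0.975, -0.223, 0.001]
wrist_force: [0.2, 0.5, 0.1]
opening: 0.883
grasp_force: 0.0
```

Emit:
{"op": "move_arm", "data": {
  "series": [
    [[0.3,0,0,0,0],[0.2,0,0,0,0],[0.2,0,0,0,0],[0.2,0,0,0,0],[0.2,0,0,0,0],[0.2,0,0,0,0],[0.2,0,0,0,0],[0.2,0,0,0,0],[0.2,0,0,0,0],[0.2,0,0,0,0]]
  ]
}}

```text
time_s: 3.65
eef_pos: [0.5117, -0.2226, 0.0847]
eef_rot: [0.0, 0.975, -0.223, 0.001]
wrist_force: [2.4, -1.4, 3.6]
opening: 0.391
grasp_force: 63.1
```

Emit:
{"op": "move_arm", "data": {
  "series": [
    [[0.2,0,0,-5,0],[0.2,0,0,-15,0],[0.2,0,0,-30,0],[0.2,0,0,-50,0],[0.2,0,0,-70,0],[0.2,0,0,-85,0],[0.2,0,0,-90,0],[0.2,0,0,-90,0],[0.2,0,0,-90,0],[0.2,0,0,-90,0]]
  ]
}}

```text
time_s: 4.48
eef_pos: [0.5101, -0.2215, 0.1727]
eef_rot: [-0.001, 0.975, -0.223, -0.001]
wrist_force: [-0.7, -1.0, -4.0]
opening: 0.391
grasp_force: 62.5
```

Run:
```python
from h import *
o=ctrl.get_obs();print(o["time_s"],o["eef_pos"],o["opening"],o["grasp_force"],o["wrist_force"])
for n in("side","top","wrist"):
    im,d=camera(n)
    if n=="side": cv2.imwrite("pics/s1.png",cv2.resize(im[80:280,200:440],(720,600),interpolation=cv2.INTER_CUBIC))
    if n=="wrist": cv2.imwrite("pics/w2.png",im)
    for r in outline_of("stamp",n)[:2]:
        P,u,v=cloud(n,d,r["region"]);P=P[np.hypot(P[:,0]-.512,P[:,1]+.22)<.06]
        if len(P)<20: continue
        F=P[(P[:,2]>.085)&(P[:,2]<.13)]
        print(n,r["conf"],np.percentile(P[:,2],[1,99]),len(F), cv2.minAreaRect((F[:,:2]*1000).astype(np.float32)) if len(F)>5 else "")
delta([.488,-.020,o["eef_pos"][2]],-25)
```

```text
4.4833 [ 0.5101372  -0.22149386  0.17267983] 0.3905532214786885 62.48133659362793 [-0.74472455 -1.00912027 -3.96902659]
side 0.95 [0.09233217 0.21658103] 254 ((510.8128967285156, -218.7717742919922), (51.086544036865234, 76.12155151367188), 65.56105041503906)
wrist 0.76 [0.09784051 0.21689842] 1525 ((534.9325561523438, -233.1107177734375), (48.267032623291016, 19.055992126464844), 64.94915771484375)
shift [-108.4 -172.1    1.1] turn rad [-0.013  3.129] tool x yaw -25.7 tilt [-9.e-04  7.e-04 -1.e+00] q6 1.3969717557742527
```

View pics/s1.png

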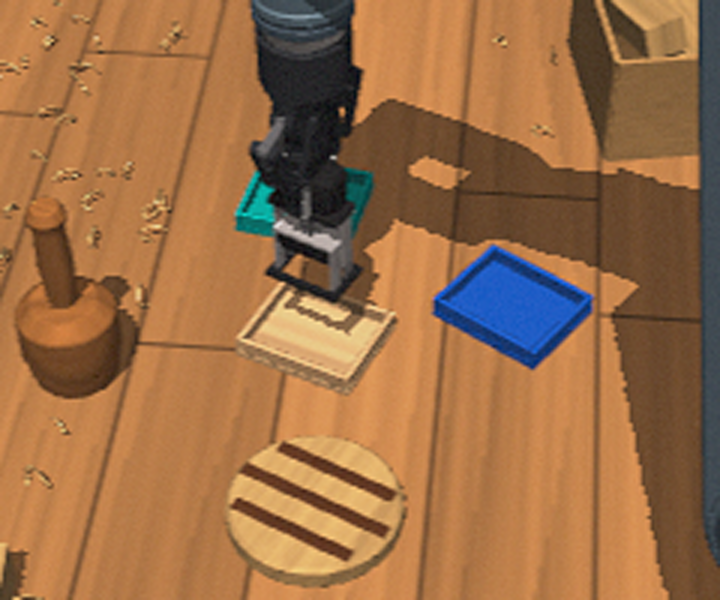

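Emit:
{"op": "move_arm", "data": {
  "series": [
    [[0.2,-8,-12,0,0],[0.2,-25,-40,0,0],[0.2,-45,-72,0,0],[0.2,-65,-104,0,0],[0.2,-85,-136,0,0],[0.2,-99,-158,5,0],[0.2,-105,-167,15,0],[0.2,-107,-170,30,0],[0.2,-107,-170,45,0],[0.2,-107,-170,50,0]]
  ]
}}

```text
time_s: 5.62
eef_pos: [0.4869, -0.0217, 0.1219]
eef_rot: [0.0, 0.975, -0.222, -0.002]
wrist_force: [-0.0, 0.2, -3.8]
opening: 0.392
grasp_force: 62.3
```

Run:
```python
from h import *
o=ctrl.get_obs();print(o["time_s"],o["eef_pos"])
for n in("side","top","wrist"):
    im,d=camera(n)
    if n=="side": cv2.imwrite("pics/s2.png",cv2.resize(im[150:350,200:440],(720,600),interpolation=cv2.INTER_CUBIC))
    for r in outline_of("stamp",n)[:1]:
        P,u,v=cloud(n,d,r["region"]);P=P[np.hypot(P[:,0]-.488,P[:,1]+.02)<.07]
        if len(P)<20: continue
        F=P[(P[:,2]>.036)&(P[:,2]<.082)]
        print(n,r["conf"],np.percentile(P[:,2],[1,99]),len(F), cv2.minAreaRect((F[:,:2]*1000).astype(np.float32)) if len(F)>5 else "")
    for r in outline_of("large_board",n):
        P,u,v=cloud(n,d,r["region"])
        if abs(np.median(P[:,1])+.015)<.05: print(n,strips(n,im,P,u,v));break
o=ctrl.get_obs();delta([.4875,-.022,o["eef_pos"][2]],-25)
```

```text
5.6167 [ 0.48689847 -0.0217347   0.12194107]
side 0.66 [0.0222152  0.16618601] 270 ((487.2897644042969, -19.019901275634766), (49.82651138305664, 76.10209655761719), 68.63997650146484)
side (array([ 0.48808063, -0.01868925]), array([ 0.48790899, -0.01362285]), np.float64(-25.0), np.int64(409))
top 0.88 [0.03801811 0.1670384 ] 142 ((471.6690979003906, -14.338930130004883), (49.50428771972656, 37.07341766357422), 69.76239013671875)
top (array([ 0.48187524, -0.01532126]), array([ 0.48268791, -0.01440376]), np.float64(81.0), np.int64(415))
wrist (array([ 0.48833301, -0.02080552]), array([ 0.49335524, -0.02107242]), np.float64(-23.5), np.int64(7580))
shift [-1.9 -0.2 -0. ] turn rad [-0.013  3.128] tool x yaw -25.8 tilt [ 1.2e-03 -4.0e-04 -1.0e+00] q6 1.7304794705285806
```

View pics/s2.png

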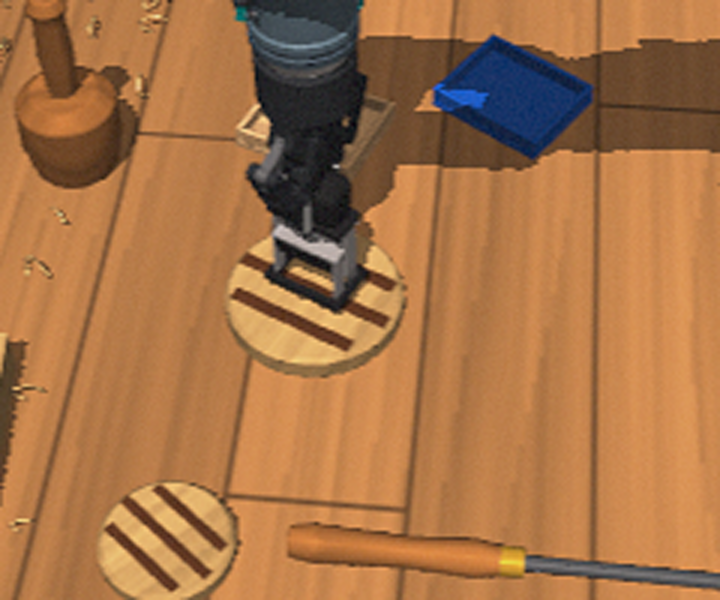

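Emit:
{"op": "move_arm", "data": {
  "series": [
    [[0.2,0,0,6,0],[0.2,0,0,12,0],[0.2,0,0,16,0],[0.2,0,0,19,0],[0.2,0,0,22,0],[0.2,0,0,26,0],[0.2,0,0,30,0],[0.2,0,0,33,0],[0.2,0,0,35,0],[0.2,0,0,35,0]]
  ]
}}

```text
time_s: 6.9
eef_pos: [0.4885, -0.0224, 0.0897]
eef_rot: [-0.0, 0.975, -0.223, -0.0]
wrist_force: [-6.2, 1.9, 10.4]
opening: 0.388
grasp_force: 63.9
```

Emit:
{"op": "move_arm", "data": {
  "series": [
    [[0.2,0,0,2,0],[0.2,0,0,4,0],[0.2,0,0,5,0],[0.2,0,0,6,0],[0.2,0,0,7,0],[0.2,0,0,7,0],[0.2,0,0,7,0],[0.2,0,0,7,0],[0.2,0,0,7,0],[0.2,0,0,7,0]]
  ]
}}

```text
time_s: 7.73
eef_pos: [0.4887, -0.0224, 0.0835]
eef_rot: [0.0, 0.975, -0.223, -0.0]
wrist_force: [-6.5, 1.9, 11.9]
opening: 0.39
grasp_force: 64.3
```

Emit:
{"op": "move_arm", "data": {
  "series": [
    [[0.2,0,0,1,0],[0.2,0,0,2,0],[0.2,0,0,3,0],[0.2,0,0,3,0],[0.2,0,0,3,0],[0.2,0,0,3,0],[0.2,0,0,3,0],[0.2,0,0,3,0],[0.2,0,0,3,0],[0.2,0,0,3,0]]
  ]
}}

```text
time_s: 8.57
eef_pos: [0.4888, -0.0224, 0.0816]
eef_rot: [0.0, 0.975, -0.222, -0.0]
wrist_force: [-11.3, 4.5, 22.4]
opening: 0.392
grasp_force: 65.6
```

Emit:
{"op": "move_arm", "data": {
  "series": [
    [[0.2,-1,0,0.5,0],[0.2,-1,0,1,0],[0.2,-1,0,1,0],[0.2,-1,0,1,0],[0.2,-1,0,1,0],[0.2,-1,0,1,0],[0.2,-1,0,1,0],[0.2,-1,0,1,0],[0.2,-1,0,1,0],[0.2,-1,0,1,0]]
  ]
}}

```text
time_s: 9.4
eef_pos: [0.4887, -0.0224, 0.0815]
eef_rot: [0.0, 0.975, -0.222, 0.001]
wrist_force: [-11.2, 4.0, 29.4]
opening: 0.393
grasp_force: 66.5
```

Run:
```python
from h import *
o=ctrl.get_obs();print(o["time_s"],o["eef_pos"],o["torque"])
n="side"
im,d=camera(n);cv2.imwrite("pics/s3.png",cv2.resize(im[190:290,250:370],(720,600),interpolation=cv2.INTER_CUBIC))
for r in outline_of("stamp",n)[:1]:
        P,u,v=cloud(n,d,r["region"]);P=P[np.hypot(P[:,0]-.488,P[:,1]+.02)<.07]
        F=P[(P[:,2]>.024)&(P[:,2]<.06)]
        print(n,r["conf"],np.percentile(P[:,2],[1,99]),len(F), cv2.minAreaRect((F[:,:2]*1000).astype(np.float32)) if len(F)>5 else "")
delta([.4875,-.022,o["eef_pos"][2]],-25)
```

```text
9.4 [ 0.4887242  -0.02235011  0.08147263] [ 0.0708908   2.18155758 -0.19883902]
side 0.58 [0.02151398 0.12570405] 365 ((475.2877502441406, -22.668453216552734), (91.60203552246094, 72.49720764160156), 39.64663314819336)
shift [-1.3  0.2  0. ] turn rad [-0.012  3.129] tool x yaw -25.7 tilt [ 1.4e-03 -9.0e-04 -1.0e+00] q6 1.7310784911357733
```

View pics/s3.png

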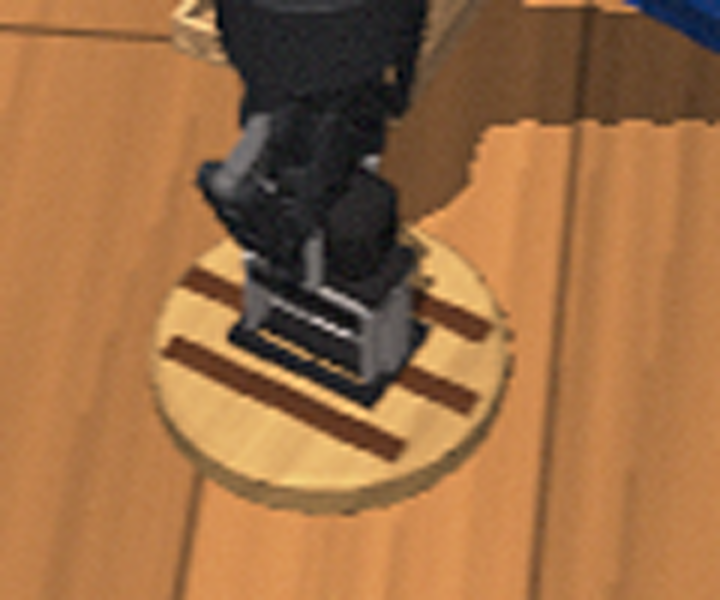

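Emit:
{"op": "move_arm", "data": {
  "series": [
    [[0.2,0,0,-4,0],[0.2,0,0,-8,0],[0.2,0,0,-12,0],[0.2,0,0,-16,0],[0.2,0,0,-20,0],[0.2,0,0,-24,0],[0.2,0,0,-30,0],[0.2,0,0,-45,0],[0.2,0,0,-65,0],[0.2,0,0,-70,0]]
  ]
}}

```text
time_s: 10.33
eef_pos: [0.4891, -0.0226, 0.1505]
eef_rot: [0.0, 0.975, -0.223, 0.002]
wrist_force: [1.7, 0.1, -2.9]
opening: 0.394
grasp_force: 62.5
```

Run:
```python
from h import *
o=ctrl.get_obs();print(o["time_s"],o["eef_pos"],o["wrist_force"],o["grasp_force"])
for n in("side","wrist"):
    im,d=camera(n);cv2.imwrite(f"pics/{n}4.png",cv2.resize(im[150:300,220:400],(720,600),interpolation=cv2.INTER_CUBIC) if n=="side" else im)
    for r in outline_of("stamp",n)[:1]:
        P,u,v=cloud(n,d,r["region"]);P=P[np.hypot(P[:,0]-.488,P[:,1]+.02)<.07]
        for a,b in((.05,.075),(.05,.11),(.13,.2)):
          F=P[(P[:,2]>a)&(P[:,2]<b)]
          if len(F)>5: print(n,a,b,np.percentile(P[:,2],[1,99]),len(F), cv2.minAreaRect((F[:,:2]*1000).astype(np.float32)))
    for r in outline_of("large_board",n):
        P,u,v=cloud(n,d,r["region"])
        if abs(np.median(P[:,1])+.015)<.05: print(n,strips(n,im,P,u,v));break
delta([.511,-.227,o["eef_pos"][2]],-22)
```

```text
10.3333 [ 0.48914149 -0.02255061  0.15052315] [ 1.69991766  0.11724131 -2.87324894] 62.51599073410034
side 0.05 0.075 [0.06943662 0.19414864] 63 ((490.4574279785156, -14.468406677246094), (40.583221435546875, 74.64366912841797), 77.28216552734375)
side 0.05 0.11 [0.06943662 0.19414864] 253 ((490.7682800292969, -16.911766052246094), (46.2745361328125, 73.27433776855469), 68.96527099609375)
side 0.13 0.2 [0.06943662 0.19414864] 331 ((488.3147277832031, -14.531761169433594), (37.35909652709961, 70.45184326171875), 81.97206115722656)
side (array([ 0.48693195, -0.01842646]), array([ 0.48754222, -0.01335428]), np.float64(-25.5), np.int64(553))
wrist 0.05 0.075 [0.0711188  0.19023485] 1192 ((511.0860595703125, -33.20465087890625), (48.21304702758789, 18.691606521606445), 64.7719955444336)
wrist 0.05 0.11 [0.0711188  0.19023485] 1665 ((511.0860595703125, -33.20465087890625), (48.21304702758789, 18.691606521606445), 64.7719955444336)
wrist 0.13 0.2 [0.0711188  0.19023485] 17850 ((493.49041748046875, -25.491056442260742), (35.66387176513672, 55.90195846557617), 63.51974868774414)
wrist (array([ 0.48721213, -0.02079407]), array([ 0.49029636, -0.02059794]), np.float64(-23.5), np.int64(6690))
shift [110.9 174.2  -3.8] turn rad [-0.065  3.076] tool x yaw -25.7 tilt [-2.2e-03  7.0e-04 -1.0e+00] q6 1.7308293475296497
```

View pics/side4.png

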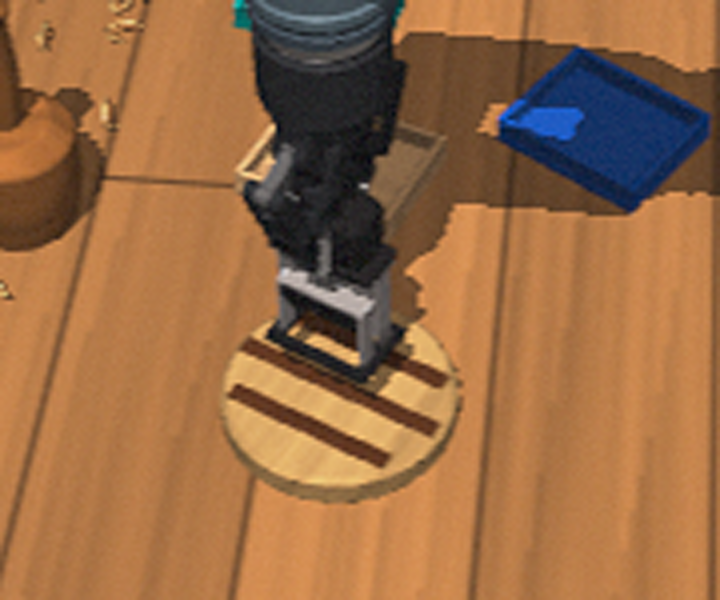

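Emit:
{"op": "move_arm", "data": {
  "series": [
    [[0.2,8,12,0,0],[0.2,25,40,0,-0.02],[0.2,45,72,0,-0.04],[0.2,65,104,0,-0.06],[0.2,85,136,0,-0.06],[0.2,102,162,0,-0.06],[0.2,109,173,0,-0.06],[0.2,111,176,8,-0.06],[0.2,111,176,20,-0.06],[0.2,111,176,25,-0.06]]
  ]
}}

```text
time_s: 11.47
eef_pos: [0.5096, -0.2267, 0.12]
eef_rot: [-0.001, 0.981, -0.193, -0.002]
wrist_force: [-0.6, 0.6, -3.8]
opening: 0.393
grasp_force: 62.2
```

Run:
```python
from h import *
n="side"
im,d=camera(n)
for th in("stamp","tray"):
    for r in outline_of(th,n)[:3]:
        P,u,v=cloud(n,d,r["region"]);P=P[np.hypot(P[:,0]-.511,P[:,1]+.225)<.08]
        F=P[(P[:,2]>.033)&(P[:,2]<.085)] if th=="stamp" else P[(P[:,2]>.016)&(P[:,2]<.03)]
        if len(F)>20: print(th,r["conf"],np.percentile(P[:,2],[1,99]),len(F), cv2.minAreaRect((F[:,:2]*1000).astype(np.float32)))
delta([.5105,-.2285,.086],-22)
```

```text
stamp 0.98 [0.00324241 0.16356197] 269 ((507.64422607421875, -224.30859375), (52.01585388183594, 72.45591735839844), 67.99053955078125)
tray 0.79 [-0.00165518  0.03454168] 242 ((511.2734680175781, -225.5868682861328), (100.0843734741211, 119.22399139404297), 68.84162139892578)
shift [ 1.   1.7 35.7] turn rad [-3.000e-03  3.138e+00] tool x yaw -22.2 tilt [-0.0028  0.0024 -1.    ] q6 1.3274558232980989
```

Emit:
{"op": "move_arm", "data": {
  "series": [
    [[0.2,2,1,6,0],[0.2,2,1,14,0],[0.2,2,1,22,0],[0.2,2,1,28,0],[0.2,2,1,31,0],[0.2,2,1,33,0],[0.2,2,1,34,0],[0.2,2,1,35,0],[0.2,2,1,36,0],[0.2,2,1,36,0]]
  ]
}}

```text
time_s: 12.45
eef_pos: [0.5128, -0.2307, 0.0874]
eef_rot: [0.0, 0.981, -0.193, 0.0]
wrist_force: [-0.4, -0.0, -2.6]
opening: 0.389
grasp_force: 62.4
```

Emit:
{"op": "move_arm", "data": {
  "series": [
    [[0.2,0,0,1,0],[0.2,0,0,2,0],[0.2,0,0,3,0],[0.2,0,0,3,0],[0.2,0,0,3,0],[0.2,0,0,3,0],[0.2,0,0,3,0],[0.2,0,0,3,0],[0.2,0,0,3,0],[0.2,0,0,3,0]]
  ]
}}

```text
time_s: 13.28
eef_pos: [0.513, -0.2308, 0.0845]
eef_rot: [0.0, 0.981, -0.193, 0.0]
wrist_force: [-1.3, 0.8, 4.1]
opening: 0.396
grasp_force: 63.2
```

Emit:
{"op": "move_arm", "data": {
  "series": [
    [[0.45,0,0,0,0],[0.5,0,0,0,0],[0.6,0,0,0,0],[0.8,0,0,0,0],[1,0,0,0,0],[1,0,0,0,0],[1,0,0,0,0],[1,0,0,0,0],[1,0,0,0,0],[1,0,0,0,0]]
  ]
}}

```text
time_s: 14.12
eef_pos: [0.5127, -0.2306, 0.0843]
eef_rot: [0.0, 0.981, -0.193, 0.0]
wrist_force: [-0.1, -0.6, 1.2]
opening: 0.995
grasp_force: 0.0
```

Emit:
{"op": "move_arm", "data": {
  "series": [
    [[1,0,0,-8,0],[1,0,0,-20,0],[1,0,0,-40,0],[1,0,0,-70,0],[1,0,0,-100,0],[1,0,0,-130,0],[1,-30,0,-140,0],[1,-60,0,-140,0],[1,-80,0,-140,0],[1,-80,0,-140,0]]
  ]
}}

```text
time_s: 14.95
eef_pos: [0.4364, -0.1988, 0.2257]
eef_rot: [0.0, 0.981, -0.193, 0.0]
wrist_force: [0.3, 0.4, 0.1]
opening: 1.0
grasp_force: 0.0
```

Run:
```python
from h import *
o=ctrl.get_obs();print(o["time_s"],o["eef_pos"],o["opening"],o["wrist_force"])
for n in("side","wrist"):
    im,d=camera(n);cv2.imwrite(f"pics/{n}5.png",im)
    for th in("stamp","tray","large_board"):
      for r in outline_of(th,n)[:3]:
        P,u,v=cloud(n,d,r["region"])
        if th=="large_board":
            if abs(np.median(P[:,1])+.015)<.05: print(n,strips(n,im,P,u,v))
            continue
        P=P[np.hypot(P[:,0]-.511,P[:,1]+.225)<.08]
        for a,b in(((.01,.03),(.115,.14)) if th=="stamp" else ((.016,.03),)):
          F=P[(P[:,2]>a)&(P[:,2]<b)]
          if len(F)>20: print(n,th,r["conf"],np.percentile(P[:,2],[1,99]),len(F), cv2.minAreaRect((F[:,:2]*1000).astype(np.float32)))
```

```text
14.95 [ 0.43641924 -0.19884984  0.22567874] 0.9997844765808468 [0.31011967 0.41444457 0.11249079]
side stamp 0.95 [0.00622899 0.12997435] 110 ((512.5125122070312, -226.85731506347656), (50.01213455200195, 72.61131286621094), 70.64533996582031)
side stamp 0.95 [0.00622899 0.12997435] 235 ((512.727783203125, -226.00953674316406), (38.23869323730469, 62.68571853637695), 66.33089447021484)
side tray 0.8 [-0.00133549  0.02498712] 244 ((511.2228698730469, -226.5088653564453), (102.09703826904297, 120.29399108886719), 69.48743438720703)
side (array([ 0.48806555, -0.01973722]), array([ 0.48761485, -0.01963821]), np.float64(-25.0), np.int64(510))
wrist stamp 0.57 [0.00875255 0.12836686] 24 ((483.20794677734375, -217.73123168945312), (46.54420471191406, 7.441648483276367), 67.69677734375)
wrist stamp 0.57 [0.00875255 0.12836686] 4939 ((512.6629028320312, -230.1229248046875), (34.079864501953125, 60.1380615234375), 67.47822570800781)
wrist tray 0.85 [0.00294026 0.02239818] 3110 ((510.9202880859375, -227.0798797607422), (96.17537689208984, 116.12278747558594), 68.50303649902344)
wrist (array([ 0.48777249, -0.0205582 ]), array([ 0.48776798, -0.02079458]), np.float64(-25.0), np.int64(4242))
```

View pics/wrist5.png

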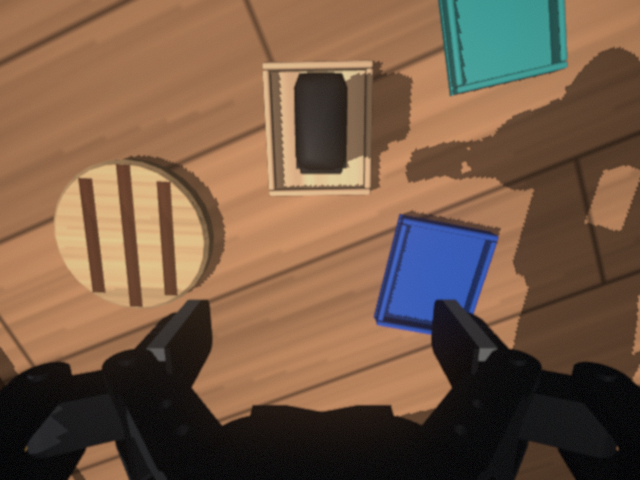

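```bash
python3 -c "
from bench import order
print(order.hand_in())"
```

```text
the job is handed in; nothing more can be done
None
```

I pressed the stamp to its stop on the middle of the larger wooden board, along its strips, then stood it upright in its plywood tray and handed the job in at about 15 s. The board ended where it started. No ink mark showed in the pictures, so I judged the print by the hard stop in the force and the handle's height, and the hand-in returned no verdict.

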